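Set out the blood-smear staining line

ROBOT

A 6-joint arm with a two-finger parallel gripper is mounted at the origin on the work surface. World frame = base frame: x ahead of the robot, y to its left, z up, the work surface at z = 0. Lengths are in m, angles in rad, forces in N, time in s.
With the tool pointing down it reaches from about 0.25 to 0.775 m from the base axis. Payload 4 kg.
Tool frame: the origin (TCP) lies on the centre line of the jaws, within the pads' length; the fingertips stand 17 mm ahead of it and the grasp point (between the pads) lies 2 mm behind it; z points along the fingers, y is the line along which they close (so a half turn about z gives the same grasp; the last joint's range is limited). The gripper opens to 94 mm and grips with 3 to 60 N. Pads are 16 mm wide; open, the fingers measure 119 mm over their backs; the gripper's body (75 mm by 177 mm) begins 78 mm behind the grasp point.
Start: joints at [1.222, 0.087, 1.371, -0, 1.684, -0.103], TCP at [0.134, 0.533, 0.223] pointing down, gripper open.
Joint ranges: [-3.1, 3.1], [-0.76, 2.03], [0.27, 2.55], [-1.08, 4.22], [0.17, 2.65], [-2.57, 2.57]. Speed limits (rad/s): [2.79, 2.79, 3.14, 3.14, 3.14, 3.14].

INTERFACE

Orientations are given as a rotation vector (axis times angle).
In Python, from bench import observe, camera, sign_off, search_frame, masks_of gives the robot as it stands.
- The arm moves only by the tool apply_moves, never from a script. Its argument "moves" is a list of rows, each an object with "xyz": the shift along the tool's x, y, z in m, a list of three; "turn": the turn about the tool's z in rad; "claw": the closure, from -1 (fully open) to 1 (shut). A call has 1 to 5 rows; each row shifts and turns the commanded pose from where the row before left it, along the tool's axes as they then stand; what a row does not reach is not made up. A row lasts 1/10 s, in which the tool goes at most 50 mm and 8.59 degrees, less where a joint would pass 70% of its speed; a pose out of reach is approached as far as the arm can. A call with a gripper value outside its range is refused whole. The fingers move at their own pace and stop on an object; "grip_force" is the grip in N (left out, the last holds). Time passes only in rows, so rows that do not move let the fingers close. It gives the time, the measured TCP pose, the force, the opening and the grip force at its end, in the units of the state.
- observe(): the state, without advancing time (a new reading comes with each control period).
- camera(name): name is "scene" or "top" or "wrist"; returns a dict with "color" (384x512x3 uint8, blue, green, red), "z_map" (384x512 float32, m along the optical axis (not along the pixel's ray), 0 where there is no reading), "K" (3x3 intrinsics, pixels), "k1" (the pictures are not rectified: a ray, as slopes to the right and down, at radius r is drawn at 1 + k1 r^2 times it, then the intrinsics apply), "rvec" (rotation vector, rad) and "tvec" (3), from world to camera coordinates, as OpenCV has them; the wrist camera has in their place "hand_eye" (4x4, takes a point from camera to tool coordinates, whose origin is the TCP and whose axes are the flange's). Camera axes: x right, y down, z forward; pixel columns grow to the right and rows downward; lengths in m; the calibration is good to about 2 mm. A picture is of the moment at which its call begins: read the wrist's pose just before it.
- sign_off(): hands the job in; it is judged then, once.
Trained networks look in the newest picture that a camera, given by its name, has taken for a name from the list of things; names that differ only in an ending like _2 or _b are one class to them, and where a whole thing is asked for, a point or a joint stands for the part that bears it (a point fixed in the world has none). Each returns a list of dicts, best first, with "score" (0 to 1); they miss things now and then, are a little off and sometimes report something else, mostly with a low value. They report only what shows in the picture. A call takes as long as a camera call. They do not tell look-alikes from the thing itself.
- search_frame(label, camera): "centre" ([x, y, z] in m, in world coordinates, good to about 4 mm: the middle of the surface that is visible of it).
- masks_of(label, camera): "pixels" (384x512 bool, what is visible of it).
The state is a dict: "time_s": time; "joints": joint angles; "qvel": joint speeds; "effort": joint torques, N m; "tcp_pos": TCP position; "ee_rot": TCP orientation; "force": force on the tool from outside, world axes, zero at the start; "wrist_torque": the same for the moment, N m; "grip_width": finger opening in m; "finger_force": force on a finger pad.
Only numpy, scipy, OpenCV 4.12 (cv2) and the standard library are available. Lean on these libraries where they do the work, as an engineer would, in place of code of your own. Each camera call takes 0.05 s, during which the arm holds its last target. There are 200 camera calls.

TASK

Set out the staining line for the next batch of blood smears: move the jars with the green, red, blue and yellow caps one by one from the grey storage rack to the steel tray, standing each upright in the drip dish of its own colour, so that the jars follow the order of the dishes. Keep the jars upright and set them down without dropping them, and leave the black-capped waste jar in the rack and the oil bottle beside it where they are.

Things in the scene. Friction and masses are not known exactly. Their poses are not given: they have to be found in the camera images.
- jar_green_center (a point): white plastic jar, green screw cap and waist band, 94 mm tall, 0.1-0.2 kg: foot 50 mm diameter, body 42, cap 44 (top 24 mm; grip here). Starts upright in the grey storage rack: one straight row of cells 64 mm apart, foot play 5 mm, walls 42 mm high, floor 3 mm above the bench; caps 20 mm apart in the row, its long sides free. Point: on the axis, 47 mm above the underside; z up the jar
- jar_red_center (a point): white plastic jar, red screw cap and waist band, 94 mm tall, 0.1-0.2 kg: foot 50 mm diameter, body 42, cap 44 (top 24 mm; grip here). Starts upright in the grey storage rack: one straight row of cells 64 mm apart, foot play 5 mm, walls 42 mm high, floor 3 mm above the bench; caps 20 mm apart in the row, its long sides free. Point: on the axis, 47 mm above the underside; z up the jar
- jar_blue_center (a point): white plastic jar, blue screw cap and waist band, 94 mm tall, 0.1-0.2 kg: foot 50 mm diameter, body 42, cap 44 (top 24 mm; grip here). Starts upright in the grey storage rack: one straight row of cells 64 mm apart, foot play 5 mm, walls 42 mm high, floor 3 mm above the bench; caps 20 mm apart in the row, its long sides free. Point: on the axis, 47 mm above the underside; z up the jar
- jar_yellow_center (a point): white plastic jar, yellow screw cap and waist band, 94 mm tall, 0.1-0.2 kg: foot 50 mm diameter, body 42, cap 44 (top 24 mm; grip here). Starts upright in the grey storage rack: one straight row of cells 64 mm apart, foot play 5 mm, walls 42 mm high, floor 3 mm above the bench; caps 20 mm apart in the row, its long sides free. Point: on the axis, 47 mm above the underside; z up the jar
- jar_black_center (a point): white plastic jar, black screw cap and waist band, 94 mm tall, 0.1-0.2 kg: foot 50 mm diameter, body 42, cap 44 (top 24 mm; grip here). Starts upright in the grey storage rack: one straight row of cells 64 mm apart, foot play 5 mm, walls 42 mm high, floor 3 mm above the bench; caps 20 mm apart in the row, its long sides free. Point: on the axis, 47 mm above the underside; z up the jar. Waste jar
- dish_green: green square drip dish, fixed in the steel tray of the staining line: 70 mm square outside, 64 inside, 14 high, floor 3 thick; four dishes in one straight row 72 mm apart. Origin: centre of its underside, 3 mm above the bench; x across the row, y along it, z up. A jar standing in it has its underside 3 mm above this origin
- dish_red: red square drip dish, fixed in the steel tray of the staining line: 70 mm square outside, 64 inside, 14 high, floor 3 thick; four dishes in one straight row 72 mm apart. Origin: centre of its underside, 3 mm above the bench; x across the row, y along it, z up. A jar standing in it has its underside 3 mm above this origin
- dish_blue: blue square drip dish, fixed in the steel tray of the staining line: 70 mm square outside, 64 inside, 14 high, floor 3 thick; four dishes in one straight row 72 mm apart. Origin: centre of its underside, 3 mm above the bench; x across the row, y along it, z up. A jar standing in it has its underside 3 mm above this origin
- dish_yellow: yellow square drip dish, fixed in the steel tray of the staining line: 70 mm square outside, 64 inside, 14 high, floor 3 thick; four dishes in one straight row 72 mm apart. Origin: centre of its underside, 3 mm above the bench; x across the row, y along it, z up. A jar standing in it has its underside 3 mm above this origin
- oil_center (a point): small amber glass bottle of immersion oil with a black cap, 34 mm diameter, 62 mm tall, standing on the bench beside the work, not to be disturbed. This point: on its axis half-way up
There are look-alikes about, which are no part of the job. There is more than one size of the dish_red; the job needs the middle-sized.

How it is judged:
At the end, for the whole second after the job is handed in: Each of the four jars stands released and at rest in the dish of its own colour: its axis within 12 mm of the dish's centre, its foot on the dish floor (within 4 mm), tilted less than 0.08 rad; the black-capped jar (upright) and the oil bottle are within 20 mm of where they started (horizontal distance between jar_green_center and dish_green below 0.012 m and z of jar_green_center in the frame of dish_green below 0.054 m and angle between each of jar_green_center, jar_red_center, jar_blue_center, jar_yellow_center, jar_black_center's own z axis and vertical below 0.08 rad and linear speed of each of jar_green, jar_red, jar_blue, jar_yellow below 0.02 m/s and horizontal distance between jar_red_center and dish_red below 0.012 m and z of jar_red_center in the frame of dish_red below 0.054 m and horizontal distance between jar_blue_center and dish_blue below 0.012 m and z of jar_blue_center in the frame of dish_blue below 0.054 m and horizontal distance between jar_yellow_center and dish_yellow below 0.012 m and z of jar_yellow_center in the frame of dish_yellow below 0.054 m and distance of each of jar_black_center, oil_center from where it was at the start of the episode below 0.02 m); the robot touches nothing.
It fails at once if a coloured jar is dropped (falls free faster than 0.7 m/s, about 25 mm) ((linear speed of jar_green above 0.7 m/s and contact force between jar_green and the fingers below 0.1 N) or (linear speed of jar_red above 0.7 m/s and contact force between jar_red and the fingers below 0.1 N) or (linear speed of jar_blue above 0.7 m/s and contact force between jar_blue and the fingers below 0.1 N) or (linear speed of jar_yellow above 0.7 m/s and contact force between jar_yellow and the fingers below 0.1 N)).
It fails at once if a coloured jar is tipped by more than 0.6 rad (angle between any of jar_green_center, jar_red_center, jar_blue_center, jar_yellow_center's own z axis and vertical above 0.6 rad).
It fails at once if the black-capped waste jar is moved by more than 30 mm (distance of jar_black_center from where it was at the start of the episode above 0.03 m).
It fails at once if the oil bottle is moved by more than 30 mm (distance of oil_center from where it was at the start of the episode above 0.03 m).
It also fails if it takes over 90 s, if anything falls off the work surface, if the arm or the gripper's body presses on something with over 40 N, if the wrist force passes 120 N, or if a joint passes its speed limit or range.

## Working session

There is one attempt and no reset: what is moved stays moved. The work goes in short steps, Python scripts to look and compute and a tool call to move; the robot and the scene stay as the last step left them, time stands still between calls to the robot, and variables do not carry over. Pictures are saved under pics/ and viewed, at most 14 in all, crops included, and the job is handed in when it is done.

Besides the shell and the picture viewer there is one more tool, called after "Call:" in YAML: its name, and indented under it one key for each argument. apply_moves: Moves the arm, as the interface text tells. Its arguments: {"type":"object","properties":{"moves":{"type":"array"},"grip_force":{"type":"number"}},"required":["moves"]}

```bash
mkdir -p pics; cat > h.py <<'E'
import numpy as np, cv2
from bench import *
from scipy.spatial.transform import Rotation as R
def und(c,px):
    p=np.asarray(px,float).reshape(-1,2);K=c["K"]
    d=np.c_[(p[:,0]-K[0,2])/K[0,0],(p[:,1]-K[1,2])/K[1,1]];u=d.copy()
    for _ in range(20): u=d/(1+c["k1"]*(u**2).sum(1,keepdims=True))
    return u
def pose(c,s=None):
    if "hand_eye" in c:
        H=np.asarray(c["hand_eye"]);Rt=R.from_rotvec(s["ee_rot"]).as_matrix()
        return Rt@H[:3,:3],Rt@H[:3,3]+np.asarray(s["tcp_pos"])
    Rc=R.from_rotvec(np.ravel(c["rvec"])).as_matrix()
    return Rc.T,-Rc.T@np.ravel(c["tvec"])
def onplane(c,px,z,s=None):
    A,o=pose(c,s);u=und(c,px);d=np.c_[u,np.ones(len(u))]@A.T
    return o+d*((z-o[2])/d[:,2])[:,None]
def cloud(c,s=None,mask=None):
    z=c["z_map"];m=z>0
    if mask is not None:m=m&mask
    v,u=np.nonzero(m);A,o=pose(c,s);n=und(c,np.c_[u,v])
    return np.c_[n,np.ones(len(n))]*z[v,u][:,None]@A.T+o
E
python3 - <<'E'
from h import *
s=observe();print({k:np.round(v,3).tolist() for k,v in s.items()})
for n in ["top","scene"]:
    c=camera(n);cv2.imwrite(f"pics/{n}0.png",cv2.resize(c["color"],(800,600)))
    print(n,np.round(pose(c)[1],3))
    for l in ["jar_green_center","jar_red_center","jar_blue_center","jar_yellow_center","jar_black_center","dish_green","dish_red","dish_blue","dish_yellow","oil_center"]:
        print(l,[(np.round(d["centre"],3).tolist(),round(d["score"],2)) for d in search_frame(l,n)])
E
```

```text
{'time_s': 0.0, 'joints': [1.222, 0.088, 1.372, 0.0, 1.684, -0.103], 'qvel': [-0.001, 0.0, -0.001, -0.001, -0.001, -0.001], 'effort': [-0.002, -34.02, -30.242, 0.072, 0.033, -0.0], 'tcp_pos': [0.134, 0.533, 0.221], 'ee_rot': [-0.385, -3.117, 0.003], 'force': [-0.063, 0.746, -0.082], 'wrist_torque': [0.006, 0.082, 0.009], 'finger_force': 0.0, 'grip_width': 0.094}
top [0.508 0.082 1.042]
jar_green_center [([0.466, 0.012, 0.098], 0.54)]
jar_red_center [([0.465, 0.076, 0.095], 0.61), ([0.476, -0.044, 0.102], 0.29)]
jar_blue_center [([0.454, 0.132, 0.096], 0.82), ([0.661, -0.169, 0.005], 0.66)]
jar_yellow_center [([0.479, -0.046, 0.106], 0.78)]
jar_black_center [([0.453, 0.192, 0.097], 0.65)]
dish_green [([0.663, -0.17, 0.006], 0.82), ([0.464, 0.012, 0.097], 0.59)]
dish_red [([0.794, -0.206, 0.002], 0.8), ([0.652, -0.097, 0.01], 0.74), ([0.804, -0.065, 0.007], 0.63)]
dish_blue [([0.649, 0.046, 0.002], 0.84)]
dish_yellow [([0.653, -0.031, 0.002], 0.86)]
oil_center [([0.585, 0.353, 0.04], 0.75)]
scene [1.421 0.187 0.939]
jar_green_center [([0.485, 0.013, 0.079], 0.57)]
jar_red_center [([0.475, 0.072, 0.078], 0.71)]
jar_blue_center [([0.467, 0.138, 0.082], 0.75)]
jar_yellow_center [([0.489, -0.048, 0.083], 0.78)]
jar_black_center [([0.461, 0.2, 0.079], 0.67)]
dish_green [([0.655, -0.168, 0.006], 0.55)]
dish_red [([0.795, -0.064, 0.005], 0.88), ([0.652, -0.096, 0.005], 0.73), ([0.795, -0.209, 0.002], 0.69)]
dish_blue [([0.643, 0.044, 0.008], 0.6), ([0.461, 0.2, 0.078], 0.6)]
dish_yellow [([0.647, -0.031, 0.008], 0.62)]
oil_center [([0.597, 0.363, 0.038], 0.81)]
```

View pics/top0.png

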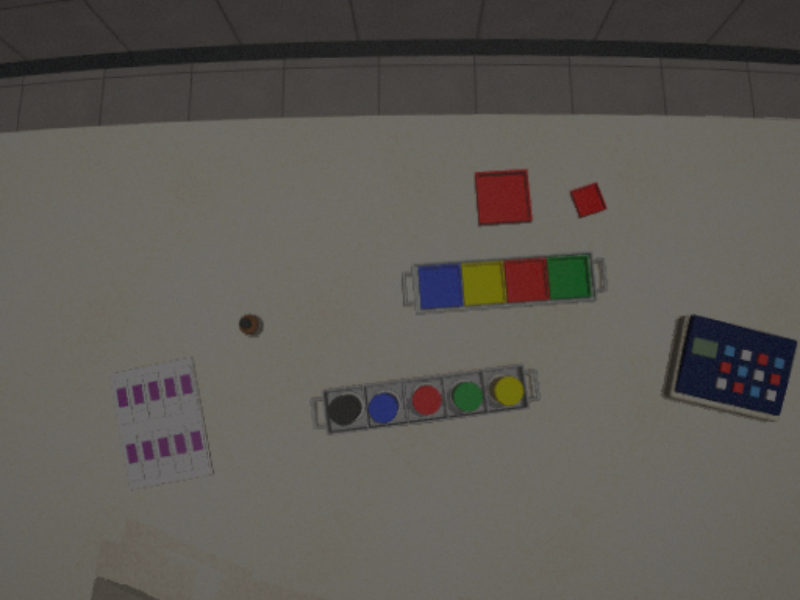

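View pics/scene0.png

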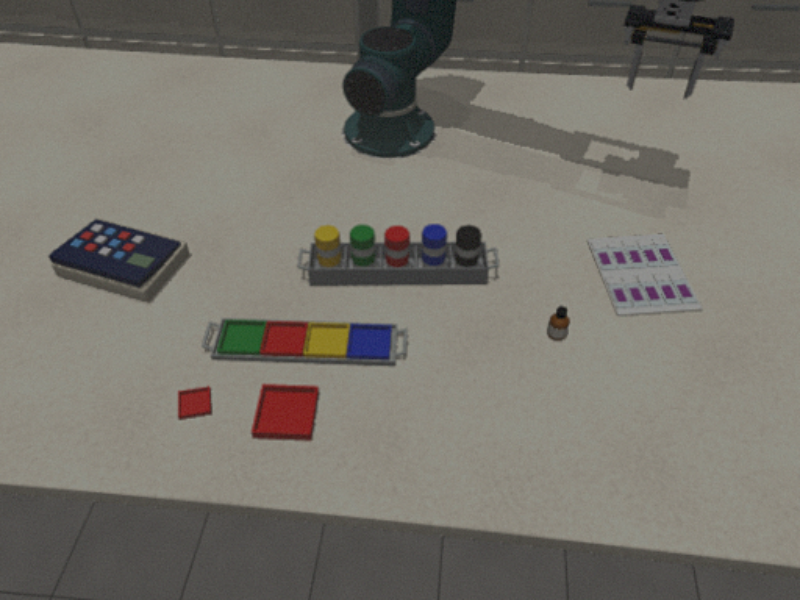

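Caps in the top view (800x600): black (345,409), blue (384,407), red (426,400), green (467,397) and yellow (508,390).

Dishes in the tray: blue (440,287), yellow (483,284), red (526,281) and green (569,277).

Red candidates are the tray dish (526,281), a large loose one (503,197) and a small one (588,200). The middle-sized one, in the tray, is the one to use. Now I'll measure from both views.

```bash
cat > meas.py <<'E'
from h import *
cols=["black","blue","red","green","yellow"]
for n in ["top","scene"]:
    c=camera(n)
    if n=="top":cv2.imwrite("pics/crop_top.png",cv2.resize(c["color"][90:290,190:400],None,fx=2.8,fy=2.8))
    for k in cols:
        for pre in ["jar_%s_center"%k,"dish_%s"%k]:
            if pre=="dish_black":continue
            ms=masks_of(pre,n)
            for m in ms[:3]:
                P=m["pixels"]
                if P.sum()<20:continue
                pc=cloud(c,None,P);v,u=np.nonzero(P)
                if "jar" in pre:
                    zt=np.percentile(pc[:,2],90);t=pc[pc[:,2]>0.09];ctr=t.mean(0) if len(t) else pc.mean(0)
                    ex=pc.max(0)-pc.min(0)
                    print(n,pre,round(m["score"],2),"z90",round(zt,3),"topcloud",np.round(ctr,4),"centroid@.097",np.round(onplane(c,[[u.mean(),v.mean()]],.097)[0,:2],4),int(P.sum()))
                else:
                    r=cv2.minAreaRect(np.c_[u,v].astype(np.float32));b=onplane(c,cv2.boxPoints(r),.015)
                    print(n,pre,round(m["score"],2),"zmed",round(np.median(pc[:,2]),3),"zmax",round(np.percentile(pc[:,2],95),3),"rect",np.round(onplane(c,[r[0]],.015)[0,:2],4),"cloud",np.round(pc.mean(0)[:2],4),"sides",np.round(np.linalg.norm(b-np.roll(b,1,0),axis=1)[:2],3))
E
python3 meas.py
```

```text
top jar_black_center 0.72 z90 0.1 topcloud [0.449  0.1962 0.0977] centroid@.097 [0.4517 0.1917] 355
top jar_blue_center 0.72 z90 0.1 topcloud [0.4524 0.136  0.0976] centroid@.097 [0.4544 0.1342] 343
top dish_blue 0.64 zmed 0.007 zmax 0.019 rect [0.6469 0.0432] cloud [0.6474 0.0439] sides [0.071 0.073]
top jar_red_center 0.59 z90 0.1 topcloud [0.4641 0.0706 0.0979] centroid@.097 [0.4654 0.0713] 297
top dish_red 0.71 zmed 0.004 zmax 0.011 rect [ 0.7928 -0.2117] cloud [ 0.7947 -0.2137] sides [0.047 0.049]
top dish_red 0.63 zmed 0.007 zmax 0.019 rect [ 0.6549 -0.0987] cloud [ 0.6557 -0.0997] sides [0.069 0.071]
top dish_red 0.61 zmed 0.005 zmax 0.019 rect [ 0.7971 -0.0649] cloud [ 0.7994 -0.0657] sides [0.095 0.092]
top jar_green_center 0.84 z90 0.1 topcloud [0.4678 0.0081 0.0978] centroid@.097 [0.4696 0.0119] 357
top dish_green 0.92 zmed 0.007 zmax 0.019 rect [ 0.6593 -0.1707] cloud [ 0.6604 -0.1723] sides [0.07  0.075]
top jar_yellow_center 0.89 z90 0.099 topcloud [ 0.4756 -0.0532  0.0974] centroid@.097 [ 0.4771 -0.0473] 388
top dish_yellow 0.75 zmed 0.007 zmax 0.018 rect [ 0.6496 -0.0
[... 846 characters left out ...]
] cloud [ 0.7931 -0.212 ] sides [0.056 0.056]
scene dish_red 0.71 zmed 0.003 zmax 0.017 rect [ 0.803  -0.0622] cloud [ 0.7968 -0.0642] sides [0.105 0.107]
scene dish_red 0.57 zmed 0.007 zmax 0.017 rect [ 0.6557 -0.0991] cloud [ 0.6509 -0.1007] sides [0.081 0.081]
scene jar_green_center 0.55 z90 0.097 topcloud [0.4707 0.0111 0.0955] centroid@.097 [0.505  0.0181] 386
scene dish_green 0.72 zmed 0.006 zmax 0.017 rect [ 0.6615 -0.1703] cloud [ 0.6556 -0.1733] sides [0.078 0.075]
scene jar_yellow_center 0.75 z90 0.097 topcloud [ 0.4764 -0.0501  0.0954] centroid@.097 [ 0.5105 -0.0413] 407
scene dish_yellow 0.89 zmed 0.006 zmax 0.016 rect [ 0.6521 -0.0255] cloud [ 0.6466 -0.0263] sides [0.07  0.075]
```

The scene and top clouds agree: cap tops are at 95–98 mm and the dish rims at 17 mm. Turning the tool across the row first.

Call:
apply_moves:
  moves:
    - {"xyz": [0, 0, 0], "turn": 0.149, "claw": -1}
    - {"xyz": [0, 0, 0], "turn": 0.149, "claw": -1}
    - {"xyz": [0, 0, 0], "turn": 0.149, "claw": -1}
    - {"xyz": [0, 0, 0], "turn": 0.149, "claw": -1}
    - {"xyz": [0, 0, -0.02], "turn": 0.149, "claw": -1}

```text
time_s: 2.6
tcp_pos: [0.1333, 0.5321, 0.2394]
ee_rot: [1.501, 2.758, -0.01]
force: [0.3, 0.2, 0.4]
grip_width: 0.0942
finger_force: 0.0
```

Call:
apply_moves:
  moves:
    - {"xyz": [0, 0, 0], "turn": 0.149, "claw": -1}
    - {"xyz": [0, 0, 0], "turn": 0.149, "claw": -1}
    - {"xyz": [0, 0, 0], "turn": 0.149, "claw": -1}
    - {"xyz": [0, 0, 0], "turn": 0.025, "claw": -1}
    - {"xyz": [0, 0, 0], "turn": 0, "claw": -1}

```text
time_s: 3.1
tcp_pos: [0.1338, 0.5335, 0.2425]
ee_rot: [-2.096, -2.34, -0.0]
force: [-0.4, 2.0, 0.2]
grip_width: 0.094
finger_force: 0.0
```

```bash
cat > go.py <<'E'
from h import *
import sys
s=observe();M=R.from_rotvec(s["ee_rot"]).as_matrix()
print("tcp",np.round(s["tcp_pos"],4),"yang",round(np.arctan2(M[1,1],M[0,1]),4),"tilt",round(np.arccos(-M[2,2]),4),"t",s["time_s"],"w",round(s["grip_width"],4),"f",np.round(s["force"],1),"pad",round(s["finger_force"],1))
for a in sys.argv[1:]:
    g=np.array(eval(a));print(a,"tool delta",np.round(M.T@(g-s["tcp_pos"]),4))
E
python3 go.py "(.465,.072,.25)"
```

```text
tcp [0.1338 0.5335 0.2425] yang 0.1103 tilt 0.0 t 3.1 w 0.094 f [-0.4  2.   0.2] pad 0.0
(.465,.072,.25) tool delta [-0.4951  0.2784 -0.0075]
```

View pics/crop_top.png

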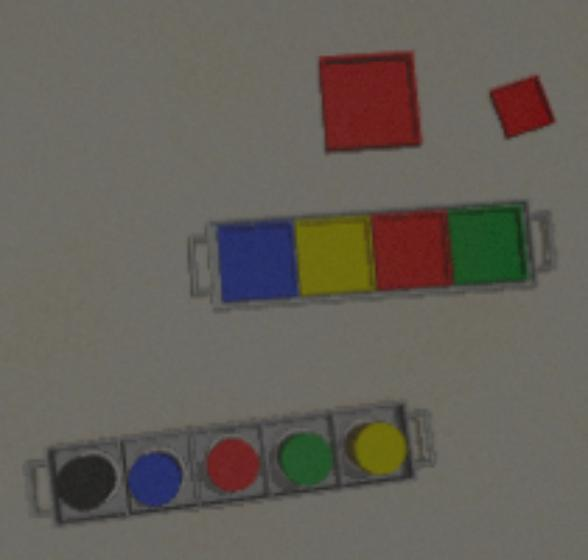

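The crop confirms the tray's red dish (412,250) is the 70 mm one, between the 95 mm (370,102) and 47 mm (521,106) look-alikes. Moving over the rack.

Call:
apply_moves:
  moves:
    - {"xyz": [-0.041, 0.023, 0], "turn": 0, "claw": -1}
    - {"xyz": [-0.041, 0.023, 0], "turn": 0, "claw": -1}
    - {"xyz": [-0.041, 0.023, 0], "turn": 0, "claw": -1}
    - {"xyz": [-0.041, 0.023, 0], "turn": 0, "claw": -1}
    - {"xyz": [-0.041, 0.023, 0], "turn": 0, "claw": -1}

```text
time_s: 3.6
tcp_pos: [0.2709, 0.3405, 0.2426]
ee_rot: [2.094, 2.341, 0.001]
force: [0.5, 0.2, 0.5]
grip_width: 0.0942
finger_force: 0.0
```

Call:
apply_moves:
  moves:
    - {"xyz": [-0.041, 0.023, 0], "turn": 0, "claw": -1}
    - {"xyz": [-0.041, 0.023, 0], "turn": 0, "claw": -1}
    - {"xyz": [-0.041, 0.023, 0], "turn": 0, "claw": -1}
    - {"xyz": [-0.041, 0.023, 0], "turn": 0, "claw": -1}
    - {"xyz": [-0.041, 0.023, 0], "turn": 0, "claw": -1}

```text
time_s: 4.1
tcp_pos: [0.4075, 0.1489, 0.2428]
ee_rot: [2.095, 2.34, 0.002]
force: [1.4, 0.9, 0.0]
grip_width: 0.0942
finger_force: 0.0
```

Call:
apply_moves:
  moves:
    - {"xyz": [-0.041, 0.023, 0], "turn": 0, "claw": -1}
    - {"xyz": [-0.041, 0.023, 0], "turn": 0, "claw": -1}
    - {"xyz": [0, 0, 0], "turn": 0, "claw": -1}
    - {"xyz": [0, 0, 0], "turn": 0, "claw": -1}

```text
time_s: 4.5
tcp_pos: [0.4613, 0.0735, 0.2422]
ee_rot: [-2.098, -2.336, 0.0]
force: [-1.1, -0.5, 0.4]
grip_width: 0.0937
finger_force: 0.0
```

```bash
cat > wr.py <<'E'
from h import *
import sys
s=observe();c=camera("wrist")
cv2.imwrite("pics/%s.png"%sys.argv[1],c["color"])
for k in sys.argv[2:]:
    for m in masks_of(k,"wrist")[:2]:
        P=m["pixels"];pc=cloud(c,s,P)
        if len(pc)<30:continue
        if "jar" in k:
            t=pc[pc[:,2]>np.percentile(pc[:,2],95)-.008]
            mid=(t.min(0)+t.max(0))/2
            print(k,round(m["score"],2),"mean",np.round(t.mean(0),4),"mid",np.round(mid,4),"ext",np.round(np.ptp(t,0),3))
        else:
            print(k,round(m["score"],2),"mean",np.round(pc.mean(0),4),"mid",np.round((pc.min(0)+pc.max(0))/2,4),"ext",np.round(np.ptp(pc,0),3))
E
python3 wr.py w1 jar_{black,blue,red,green,yellow}_center dish_{blue,yellow,red,green}; python3 go.py "(.465,.072,.25)"
```

```text
jar_black_center 0.56 mean [0.4492 0.1985 0.0961] mid [0.4491 0.1987 0.0946] ext [0.044 0.044 0.009]
jar_blue_center 0.76 mean [0.4522 0.1387 0.0961] mid [0.4526 0.1388 0.0949] ext [0.044 0.043 0.008]
jar_red_center 0.65 mean [0.4636 0.0735 0.096 ] mid [0.4639 0.0731 0.0937] ext [0.044 0.044 0.009]
jar_green_center 0.93 mean [0.4676 0.0124 0.0958] mid [0.4672 0.0219 0.0935] ext [0.044 0.065 0.009]
jar_yellow_center 0.89 mean [ 0.4752 -0.0473  0.0969] mid [0.4754 0.0169 0.2119] ext [0.043 0.171 0.246]
dish_blue 0.83 mean [0.6478 0.046  0.0074] mid [0.6458 0.0463 0.0095] ext [0.073 0.074 0.017]
dish_yellow 0.76 mean [ 0.6631 -0.0179  0.0076] mid [ 0.6531 -0.0233  0.0103] ext [0.079 0.069 0.016]
dish_red 0.78 mean [ 0.7849 -0.0247  0.0144] mid [0.6779 0.0335 0.1625] ext [0.333 0.163 0.33 ]
dish_green 0.65 mean [ 0.6595 -0.1914  0.0099] mid [ 0.604  -0.0682  0.1563] ext [0.186 0.277 0.307]
tcp [0.461  0.0747 0.2426] yang 0.1093 tilt 0.0004 t 5.0 w 0.094 f [ 0.3 -0.2  0.8] pad 0.0
(.465,.072,.25) tool delta [-0.0031  0.0036 -0.0074]
```

View pics/w1.png

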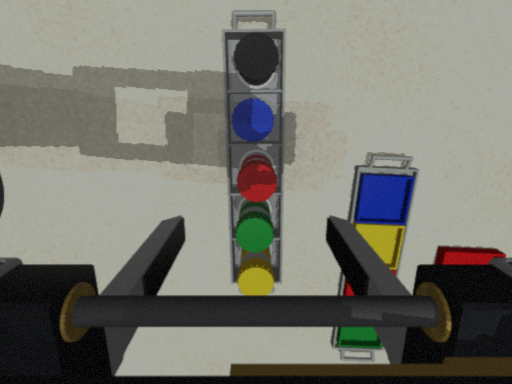

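Wrist view: caps blue (253,120), red (257,182), green (255,232), yellow (256,280); positions agree with the top view within 3 mm. Red is below the tool: centring and descending to grip the cap.

Call:
apply_moves:
  moves:
    - {"xyz": [-0.002, 0.003, 0.04], "turn": 0, "claw": -1}
    - {"xyz": [0, 0, 0.045], "turn": 0, "claw": -1}
    - {"xyz": [0, 0, 0.045], "turn": 0, "claw": -1}
    - {"xyz": [0, 0, 0.029], "turn": 0, "claw": -1}
    - {"xyz": [0, 0, 0], "turn": 0, "claw": -1}
  grip_force: 20

```text
time_s: 5.5
tcp_pos: [0.4605, 0.0724, 0.0785]
ee_rot: [-2.093, -2.333, 0.012]
force: [-1.0, -0.3, 0.0]
grip_width: 0.0942
finger_force: 0.0
```

Call:
apply_moves:
  moves:
    - {"xyz": [0, 0, 0], "turn": 0, "claw": 1}
    - {"xyz": [0, 0, 0], "turn": 0, "claw": 1}
    - {"xyz": [0, 0, 0], "turn": 0, "claw": 1}
    - {"xyz": [0, 0, 0], "turn": 0, "claw": 1}
    - {"xyz": [0, 0, 0], "turn": 0, "claw": 1}

```text
time_s: 6.0
tcp_pos: [0.4651, 0.0725, 0.0845]
ee_rot: [2.097, 2.337, 0.002]
force: [0.7, -0.2, -0.4]
grip_width: 0.0576
finger_force: 0.0
```

```bash
python3 go.py "(.6545,-.0985,.22)"
```

```text
tcp [0.4651 0.0725 0.0845] yang 0.108 tilt 0.002 t 6.0 w 0.0576 f [ 0.7 -0.2 -0.4] pad 0.0
(.6545,-.0985,.22) tool delta [-0.1904  0.1701 -0.1351]
```

Call:
apply_moves:
  moves:
    - {"xyz": [0, 0, 0], "turn": 0, "claw": 1}
    - {"xyz": [0, 0, 0], "turn": 0, "claw": 1}
    - {"xyz": [0, 0, 0], "turn": 0, "claw": 1}
    - {"xyz": [0, 0, 0], "turn": 0, "claw": 1}
    - {"xyz": [0, 0, -0.005], "turn": 0, "claw": 1}

```text
time_s: 6.5
tcp_pos: [0.4638, 0.0724, 0.0877]
ee_rot: [-2.097, -2.337, 0.002]
force: [0.5, 0.8, -0.9]
grip_width: 0.0437
finger_force: 20.0
```

Call:
apply_moves:
  moves:
    - {"xyz": [0, 0, -0.02], "turn": 0, "claw": 1}
    - {"xyz": [0, 0, -0.03], "turn": 0, "claw": 1}
    - {"xyz": [0, 0, -0.04], "turn": 0, "claw": 1}
    - {"xyz": [0, 0, -0.04], "turn": 0, "claw": 1}
    - {"xyz": [0, 0, 0], "turn": 0, "claw": 1}

```text
time_s: 7.0
tcp_pos: [0.4676, 0.0726, 0.2253]
ee_rot: [2.092, 2.331, 0.014]
force: [-0.0, -0.5, -0.4]
grip_width: 0.0436
finger_force: 20.0
```

```bash
python3 go.py "(.6545,-.0985,.22)"
```

```text
tcp [0.4676 0.0726 0.2253] yang 0.1081 tilt 0.0128 t 7.0 w 0.0436 f [-0.  -0.5 -0.4] pad 20.0
(.6545,-.0985,.22) tool delta [-0.1903  0.1673  0.0076]
```

Call:
apply_moves:
  moves:
    - {"xyz": [-0.02, 0.018, 0], "turn": 0, "claw": 1}
    - {"xyz": [-0.034, 0.03, 0], "turn": 0, "claw": 1}
    - {"xyz": [-0.034, 0.03, 0], "turn": 0, "claw": 1}
    - {"xyz": [-0.034, 0.03, 0], "turn": 0, "claw": 1}
    - {"xyz": [-0.034, 0.03, 0], "turn": 0, "claw": 1}

```text
time_s: 7.5
tcp_pos: [0.6192, -0.0689, 0.2168]
ee_rot: [-2.097, -2.337, 0.001]
force: [0.6, 0.8, -0.7]
grip_width: 0.0436
finger_force: 20.0
```

Call:
apply_moves:
  moves:
    - {"xyz": [-0.022, 0.02, 0], "turn": 0, "claw": 1}
    - {"xyz": [-0.012, 0.011, 0], "turn": 0, "claw": 1}
    - {"xyz": [0, 0, 0], "turn": 0, "claw": 1}
    - {"xyz": [0, 0, 0], "turn": 0, "claw": 1}
    - {"xyz": [0, 0, 0], "turn": 0, "claw": 1}

```text
time_s: 8.0
tcp_pos: [0.6522, -0.0973, 0.2181]
ee_rot: [-2.097, -2.338, 0.0]
force: [-0.9, -0.3, 0.1]
grip_width: 0.0437
finger_force: 20.0
```

```bash
python3 wr.py w2 dish_{blue,yellow,red,green}; python3 go.py "(.6545,-.0985,.22)"
```

```text
dish_blue 0.94 mean [0.6472 0.048  0.0072] mid [0.6484 0.0472 0.0096] ext [0.076 0.076 0.018]
dish_yellow 0.76 mean [ 0.6515 -0.025   0.0071] mid [ 0.652  -0.0265  0.01  ] ext [0.075 0.075 0.017]
dish_red 0.97 mean [ 0.8015 -0.063   0.006 ] mid [ 0.7993 -0.0632  0.0085] ext [0.095 0.094 0.022]
dish_red 0.9 mean [ 0.7928 -0.2013  0.0081] mid [ 0.7503 -0.1442  0.1508] ext [0.155 0.168 0.306]
tcp [ 0.6527 -0.0976  0.219 ] yang 0.1088 tilt 0.0007 t 8.25 w 0.0441 f [-0.3 -0.1 -1.2] pad 20.0
(.6545,-.0985,.22) tool delta [-0.0011  0.0017 -0.001 ]
```

View pics/w2.png

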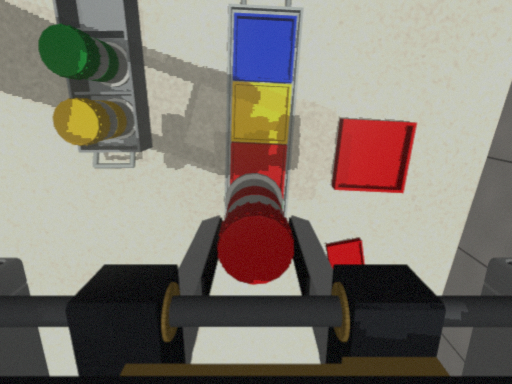

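Wrist view: red jar held upright in the jaws (256,240) over the tray's red dish (258,165), with the loose large dish at (375,155) and small one at (345,252). Lowering.

Call:
apply_moves:
  moves:
    - {"xyz": [-0.001, 0.002, 0.025], "turn": 0, "claw": 1}
    - {"xyz": [0, 0, 0.035], "turn": 0, "claw": 1}
    - {"xyz": [0, 0, 0.035], "turn": 0, "claw": 1}
    - {"xyz": [0, 0, 0.02], "turn": 0, "claw": 1}
    - {"xyz": [0, 0, 0.005], "turn": 0, "claw": 1}

```text
time_s: 8.75
tcp_pos: [0.6528, -0.0982, 0.0946]
ee_rot: [-2.094, -2.334, 0.005]
force: [-0.3, 0.2, -1.7]
grip_width: 0.0436
finger_force: 20.0
```

Call:
apply_moves:
  moves:
    - {"xyz": [0, 0, 0.004], "turn": 0, "claw": 1}
    - {"xyz": [0, 0, 0.004], "turn": 0, "claw": 1}
    - {"xyz": [0, 0, 0], "turn": 0, "claw": 1}
    - {"xyz": [0, 0, 0], "turn": 0, "claw": 1}

```text
time_s: 9.15
tcp_pos: [0.6558, -0.0992, 0.0919]
ee_rot: [2.097, 2.337, 0.002]
force: [0.2, 0.6, 0.1]
grip_width: 0.0435
finger_force: 20.0
```

```bash
python3 go.py "(.655,-.098,.0865)"
```

```text
tcp [ 0.6558 -0.0992  0.0919] yang 0.108 tilt 0.0024 t 9.15 w 0.0435 f [0.2 0.6 0.1] pad 20.0
(.655,-.098,.0865) tool delta [ 0.0012 -0.0007  0.0054]
```

Call:
apply_moves:
  moves:
    - {"xyz": [0, 0, 0.003], "turn": 0, "claw": 1}
    - {"xyz": [0, 0, 0.002], "turn": 0, "claw": 1}
    - {"xyz": [0, 0, 0.001], "turn": 0, "claw": 1}
    - {"xyz": [0, 0, 0], "turn": 0, "claw": 1}
    - {"xyz": [0, 0, 0], "turn": 0, "claw": 1}

```text
time_s: 9.65
tcp_pos: [0.6553, -0.0993, 0.0865]
ee_rot: [2.097, 2.337, 0.001]
force: [-2.9, 0.6, 5.3]
grip_width: 0.0441
finger_force: 20.0
```

Contact felt at the expected height; releasing.

Call:
apply_moves:
  moves:
    - {"xyz": [0, 0, 0], "turn": 0, "claw": -1}
    - {"xyz": [0, 0, 0], "turn": 0, "claw": -1}
    - {"xyz": [0, 0, 0], "turn": 0, "claw": -1}
    - {"xyz": [0, 0, 0], "turn": 0, "claw": -1}
    - {"xyz": [0, 0, -0.01], "turn": 0, "claw": -1}

```text
time_s: 10.15
tcp_pos: [0.6538, -0.0987, 0.0925]
ee_rot: [-2.096, -2.335, 0.003]
force: [0.4, -0.4, 0.1]
grip_width: 0.0803
finger_force: 0.0
```

Call:
apply_moves:
  moves:
    - {"xyz": [0, 0, -0.03], "turn": 0, "claw": -1}
    - {"xyz": [0, 0, -0.04], "turn": 0, "claw": -1}
    - {"xyz": [0, 0, -0.04], "turn": 0, "claw": -1}
    - {"xyz": [0, 0, -0.015], "turn": 0, "claw": -1}
    - {"xyz": [0, 0, 0], "turn": 0, "claw": -1}

```text
time_s: 10.65
tcp_pos: [0.6565, -0.0993, 0.2235]
ee_rot: [2.094, 2.333, 0.006]
force: [0.3, 0.2, 0.2]
grip_width: 0.094
finger_force: 0.0
```

```bash
python3 wr.py w3 jar_{red,green,yellow}_center; python3 go.py "(.4675,.0105,.22)" "(.4675,.0105,.0835)"
```

```text
jar_red_center 0.97 mean [ 0.6548 -0.0978  0.0989] mid [ 0.6552 -0.0983  0.0966] ext [0.045 0.044 0.009]
jar_green_center 0.94 mean [0.4694 0.0101 0.096 ] mid [0.4683 0.0101 0.0943] ext [0.044 0.045 0.01 ]
jar_yellow_center 0.84 mean [ 0.4773 -0.0514  0.0959] mid [ 0.4761 -0.0521  0.0941] ext [0.045 0.045 0.01 ]
tcp [ 0.6539 -0.0987  0.2159] yang 0.108 tilt 0.0057 t 10.85 w 0.0941 f [ 0.3  0.  -0.7] pad 0.0
(.4675,.0105,.22) tool delta [ 0.1287 -0.1736 -0.0029]
(.4675,.0105,.0835) tool delta [ 0.1284 -0.1728  0.1336]
```

View pics/w3.png

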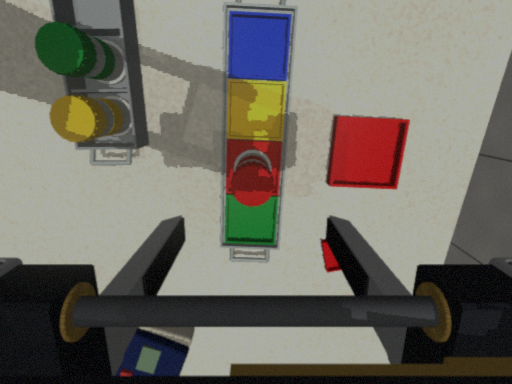

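Red stands in its dish (cap 253,183; dish 253,165). Next: green at (0.4685, 0.010).

Call:
apply_moves:
  moves:
    - {"xyz": [0.02, -0.027, 0], "turn": 0, "claw": -1}
    - {"xyz": [0.027, -0.0365, 0], "turn": 0, "claw": -1}
    - {"xyz": [0.027, -0.0365, 0], "turn": 0, "claw": -1}
    - {"xyz": [0.027, -0.0365, 0], "turn": 0, "claw": -1}
    - {"xyz": [0.0275, -0.037, 0], "turn": 0, "claw": -1}

```text
time_s: 11.35
tcp_pos: [0.466, 0.0108, 0.2166]
ee_rot: [-2.096, -2.335, 0.004]
force: [0.2, 0.2, 0.7]
grip_width: 0.0938
finger_force: 0.0
```

Call:
apply_moves:
  moves:
    - {"xyz": [0, 0, 0.02], "turn": 0, "claw": -1}
    - {"xyz": [0, 0, 0.045], "turn": 0, "claw": -1}
    - {"xyz": [0, 0, 0.045], "turn": 0, "claw": -1}
    - {"xyz": [0, 0, 0.023], "turn": 0, "claw": -1}
    - {"xyz": [0, 0, 0], "turn": 0, "claw": -1}

```text
time_s: 11.85
tcp_pos: [0.4637, 0.0106, 0.08]
ee_rot: [-2.091, -2.33, 0.012]
force: [-0.8, -0.7, -0.3]
grip_width: 0.0938
finger_force: 0.0
```

```bash
python3 go.py "(.4685,.0103,.0835)"
```

```text
tcp [0.4637 0.0106 0.08  ] yang 0.1081 tilt 0.0136 t 11.85 w 0.0938 f [-0.8 -0.7 -0.3] pad 0.0
(.4685,.0103,.0835) tool delta [-0.0008  0.0047 -0.0036]
```

Call:
apply_moves:
  moves:
    - {"xyz": [0, 0, 0], "turn": 0, "claw": 1}
    - {"xyz": [0, 0, 0], "turn": 0, "claw": 1}
    - {"xyz": [0, 0, 0], "turn": 0, "claw": 1}
    - {"xyz": [0, 0, 0], "turn": 0, "claw": 1}
    - {"xyz": [0, 0, 0], "turn": 0, "claw": 1}

```text
time_s: 12.35
tcp_pos: [0.4693, 0.01, 0.0874]
ee_rot: [2.097, 2.337, 0.002]
force: [-0.6, -0.3, 0.6]
grip_width: 0.0571
finger_force: 0.0
```

Call:
apply_moves:
  moves:
    - {"xyz": [0, 0, 0], "turn": 0, "claw": 1}
    - {"xyz": [0, 0, 0], "turn": 0, "claw": 1}
    - {"xyz": [0, 0, 0], "turn": 0, "claw": 1}
    - {"xyz": [0, 0, 0], "turn": 0, "claw": 1}
    - {"xyz": [0, 0, 0], "turn": 0, "claw": 1}

```text
time_s: 12.85
tcp_pos: [0.4687, 0.01, 0.0867]
ee_rot: [2.098, 2.338, -0.0]
force: [-0.7, -0.8, 2.5]
grip_width: 0.0435
finger_force: 20.0
```

```bash
python3 go.py "(.6592,-.1698,.22)"
```

```text
tcp [0.4687 0.01   0.0867] yang 0.108 tilt 0.0 t 12.85 w 0.0435 f [-0.7 -0.8  2.5] pad 20.0
(.6592,-.1698,.22) tool delta [-0.1993  0.17   -0.1333]
```

Gripped. Lift and carry to the green dish.

Call:
apply_moves:
  moves:
    - {"xyz": [0, 0, -0.018], "turn": 0, "claw": 1}
    - {"xyz": [0, 0, -0.035], "turn": 0, "claw": 1}
    - {"xyz": [0, 0, -0.04], "turn": 0, "claw": 1}
    - {"xyz": [0, 0, -0.04], "turn": 0, "claw": 1}
    - {"xyz": [-0.019, 0.017, 0], "turn": 0, "claw": 1}

```text
time_s: 13.35
tcp_pos: [0.4899, -0.006, 0.2266]
ee_rot: [2.089, 2.334, 0.013]
force: [1.0, -0.3, -1.0]
grip_width: 0.0435
finger_force: 20.0
```

Call:
apply_moves:
  moves:
    - {"xyz": [-0.035, 0.03, 0], "turn": 0, "claw": 1}
    - {"xyz": [-0.035, 0.03, 0], "turn": 0, "claw": 1}
    - {"xyz": [-0.035, 0.03, 0], "turn": 0, "claw": 1}
    - {"xyz": [-0.035, 0.03, 0], "turn": 0, "claw": 1}
    - {"xyz": [-0.025, 0.021, 0], "turn": 0, "claw": 1}

```text
time_s: 13.85
tcp_pos: [0.647, -0.158, 0.2173]
ee_rot: [-2.099, -2.336, 0.001]
force: [-0.2, 0.0, -1.1]
grip_width: 0.0434
finger_force: 20.0
```

Call:
apply_moves:
  moves:
    - {"xyz": [-0.015, 0.012, 0], "turn": 0, "claw": 1}
    - {"xyz": [0, 0, 0], "turn": 0, "claw": 1}
    - {"xyz": [0, 0, 0], "turn": 0, "claw": 1}
    - {"xyz": [0, 0, 0], "turn": 0, "claw": 1}

```text
time_s: 14.25
tcp_pos: [0.6586, -0.1684, 0.2193]
ee_rot: [-2.097, -2.338, -0.0]
force: [0.4, -0.5, -1.4]
grip_width: 0.0437
finger_force: 20.0
```

```bash
python3 go.py "(.6592,-.1698,.0897)"
```

```text
tcp [ 0.6586 -0.1684  0.2193] yang 0.1089 tilt 0.001 t 14.25 w 0.0437 f [ 0.4 -0.5 -1.4] pad 20.0
(.6592,-.1698,.0897) tool delta [-0.0015  0.0005  0.1296]
```

Call:
apply_moves:
  moves:
    - {"xyz": [-0.001, 0, 0.025], "turn": 0, "claw": 1}
    - {"xyz": [0, 0, 0.035], "turn": 0, "claw": 1}
    - {"xyz": [0, 0, 0.035], "turn": 0, "claw": 1}
    - {"xyz": [0, 0, 0.018], "turn": 0, "claw": 1}
    - {"xyz": [0, 0, 0.005], "turn": 0, "claw": 1}

```text
time_s: 14.75
tcp_pos: [0.6569, -0.1686, 0.0983]
ee_rot: [-2.093, -2.335, 0.003]
force: [-0.5, -0.0, -2.3]
grip_width: 0.0436
finger_force: 20.0
```

Call:
apply_moves:
  moves:
    - {"xyz": [0, 0, 0.004], "turn": 0, "claw": 1}
    - {"xyz": [0, 0, 0.003], "turn": 0, "claw": 1}
    - {"xyz": [0, 0, 0.003], "turn": 0, "claw": 1}
    - {"xyz": [0, 0, 0.002], "turn": 0, "claw": 1}
    - {"xyz": [0, 0, 0], "turn": 0, "claw": 1}

```text
time_s: 15.25
tcp_pos: [0.6594, -0.1705, 0.0898]
ee_rot: [2.098, 2.338, 0.001]
force: [-0.1, 0.3, -0.7]
grip_width: 0.0435
finger_force: 20.0
```

```bash
python3 go.py "(.6592,-.1698,.0897)"
```

```text
tcp [ 0.6594 -0.1705  0.0898] yang 0.1079 tilt 0.0006 t 15.25 w 0.0435 f [-0.1  0.3 -0.7] pad 20.0
(.6592,-.1698,.0897) tool delta [ 0.0008 -0.0002  0.0001]
```

Call:
apply_moves:
  moves:
    - {"xyz": [0, 0, 0.001], "turn": 0, "claw": 1}
    - {"xyz": [0, 0, 0.001], "turn": 0, "claw": 1}
    - {"xyz": [0, 0, 0], "turn": 0, "claw": 1}
    - {"xyz": [0, 0, 0], "turn": 0, "claw": 1}

```text
time_s: 15.65
tcp_pos: [0.6595, -0.1709, 0.0897]
ee_rot: [2.097, 2.337, 0.0]
force: [-2.3, 0.6, 5.0]
grip_width: 0.0437
finger_force: 20.0
```

Call:
apply_moves:
  moves:
    - {"xyz": [0, 0, 0], "turn": 0, "claw": -1}
    - {"xyz": [0, 0, 0], "turn": 0, "claw": -1}
    - {"xyz": [0, 0, 0], "turn": 0, "claw": -1}
    - {"xyz": [0, 0, 0], "turn": 0, "claw": -1}
    - {"xyz": [0, 0, -0.01], "turn": 0, "claw": -1}

```text
time_s: 16.15
tcp_pos: [0.6582, -0.17, 0.0955]
ee_rot: [-2.096, -2.335, 0.002]
force: [-0.4, 0.7, 0.1]
grip_width: 0.0803
finger_force: 0.0
```

Call:
apply_moves:
  moves:
    - {"xyz": [0, 0, -0.03], "turn": 0, "claw": -1}
    - {"xyz": [0, 0, -0.04], "turn": 0, "claw": -1}
    - {"xyz": [0, 0, -0.04], "turn": 0, "claw": -1}
    - {"xyz": [0, 0, -0.01], "turn": 0, "claw": -1}
    - {"xyz": [0.018, -0.022, 0], "turn": 0, "claw": -1}

```text
time_s: 16.65
tcp_pos: [0.6378, -0.1567, 0.22]
ee_rot: [2.096, 2.332, 0.004]
force: [-0.0, -0.6, 0.2]
grip_width: 0.0943
finger_force: 0.0
```

Call:
apply_moves:
  moves:
    - {"xyz": [0.03, -0.037, 0], "turn": 0, "claw": -1}
    - {"xyz": [0.03, -0.037, 0], "turn": 0, "claw": -1}
    - {"xyz": [0.03, -0.037, 0], "turn": 0, "claw": -1}
    - {"xyz": [0.03, -0.036, 0], "turn": 0, "claw": -1}
    - {"xyz": [0, 0, 0], "turn": 0, "claw": -1}

```text
time_s: 17.15
tcp_pos: [0.4717, -0.0487, 0.2166]
ee_rot: [-2.093, -2.338, 0.001]
force: [0.1, 0.0, -0.2]
grip_width: 0.0939
finger_force: 0.0
```

```bash
python3 - <<'E'
from h import *
c=camera("top")
for k in ["red","green","yellow","blue","black"]:
    print(k,[(np.round(d["centre"],3).tolist(),round(d["score"],2)) for d in search_frame("jar_%s_center"%k,"top")][:2])
cv2.imwrite("pics/t2.png",cv2.resize(c["color"][90:290,190:400],None,fx=2.5,fy=2.5))
E
python3 wr.py w4 jar_yellow_center; python3 go.py "(.476,-.0515,.0845)"
```

```text
red [([0.649, -0.092, 0.094], 0.66), ([0.648, 0.042, 0.005], 0.54)]
green [([0.652, -0.163, 0.097], 0.73)]
yellow [([0.478, -0.039, 0.101], 0.45)]
blue [([0.456, 0.129, 0.099], 0.61)]
black [([0.454, 0.195, 0.099], 0.71)]
jar_yellow_center 0.57 mean [ 0.4758 -0.0506  0.0959] mid [ 0.4758 -0.0513  0.0939] ext [0.045 0.044 0.009]
jar_yellow_center 0.25 mean [ 0.6526 -0.0973  0.0984] mid [ 0.6541 -0.0982  0.0967] ext [0.045 0.043 0.01 ]
tcp [ 0.4774 -0.0522  0.2172] yang 0.1072 tilt 0.0004 t 17.55 w 0.0939 f [0.6 0.4 0.7] pad 0.0
(.476,-.0515,.0845) tool delta [ 0.0008 -0.0012  0.1327]
```

View pics/t2.png

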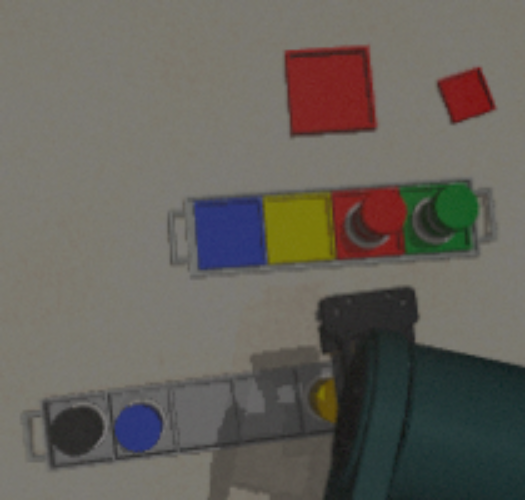

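Red (382,212) and green (455,207) stand in their dishes. The jaws are over yellow; descending.

Call:
apply_moves:
  moves:
    - {"xyz": [0.001, -0.001, 0.025], "turn": 0, "claw": -1}
    - {"xyz": [0, 0, 0.045], "turn": 0, "claw": -1}
    - {"xyz": [0, 0, 0.042], "turn": 0, "claw": -1}
    - {"xyz": [0, 0, 0.021], "turn": 0, "claw": -1}
    - {"xyz": [0, 0, 0], "turn": 0, "claw": -1}

```text
time_s: 18.05
tcp_pos: [0.4728, -0.0503, 0.0802]
ee_rot: [-2.094, -2.332, 0.007]
force: [-0.1, 1.0, -0.4]
grip_width: 0.0944
finger_force: 0.0
```

Call:
apply_moves:
  moves:
    - {"xyz": [0, 0, 0], "turn": 0, "claw": 1}
    - {"xyz": [0, 0, 0], "turn": 0, "claw": 1}
    - {"xyz": [0, 0, 0], "turn": 0, "claw": 1}
    - {"xyz": [0, 0, 0], "turn": 0, "claw": 1}
    - {"xyz": [0, 0, 0], "turn": 0, "claw": 1}

```text
time_s: 18.55
tcp_pos: [0.4758, -0.0507, 0.0854]
ee_rot: [2.097, 2.337, 0.001]
force: [-0.7, -0.4, -0.7]
grip_width: 0.0575
finger_force: 0.0
```

Call:
apply_moves:
  moves:
    - {"xyz": [0, 0, 0], "turn": 0, "claw": 1}
    - {"xyz": [0, 0, 0], "turn": 0, "claw": 1}
    - {"xyz": [0, 0, 0], "turn": 0, "claw": 1}
    - {"xyz": [0, 0, 0], "turn": 0, "claw": 1}
    - {"xyz": [0, 0, 0], "turn": 0, "claw": 1}

```text
time_s: 19.05
tcp_pos: [0.4753, -0.0506, 0.0847]
ee_rot: [2.098, 2.338, 0.0]
force: [-1.1, 0.7, 2.5]
grip_width: 0.0435
finger_force: 20.0
```

```bash
python3 go.py "(.651,-.0262,.22)"
```

```text
tcp [ 0.4753 -0.0506  0.0847] yang 0.108 tilt 0.0001 t 19.05 w 0.0435 f [-1.1  0.7  2.5] pad 20.0
(.651,-.0262,.22) tool delta [ 0.0054  0.1773 -0.1353]
```

Call:
apply_moves:
  moves:
    - {"xyz": [0, 0, -0.018], "turn": 0, "claw": 1}
    - {"xyz": [0, 0, -0.037], "turn": 0, "claw": 1}
    - {"xyz": [0, 0, -0.04], "turn": 0, "claw": 1}
    - {"xyz": [0, 0, -0.04], "turn": 0, "claw": 1}
    - {"xyz": [0, 0.022, 0], "turn": 0, "claw": 1}

```text
time_s: 19.55
tcp_pos: [0.4991, -0.0489, 0.2266]
ee_rot: [2.092, 2.33, 0.009]
force: [0.9, 0.1, -1.0]
grip_width: 0.0436
finger_force: 20.0
```

Call:
apply_moves:
  moves:
    - {"xyz": [0.001, 0.04, 0], "turn": 0, "claw": 1}
    - {"xyz": [0.001, 0.04, 0], "turn": 0, "claw": 1}
    - {"xyz": [0.001, 0.04, 0], "turn": 0, "claw": 1}
    - {"xyz": [0.001, 0.025, 0], "turn": 0, "claw": 1}
    - {"xyz": [0.001, 0.01, 0], "turn": 0, "claw": 1}

```text
time_s: 20.05
tcp_pos: [0.6521, -0.0261, 0.2168]
ee_rot: [-2.096, -2.337, 0.002]
force: [-0.6, -0.6, -2.4]
grip_width: 0.0438
finger_force: 20.0
```

Call:
apply_moves:
  moves:
    - {"xyz": [0, 0, 0], "turn": 0, "claw": 1}
    - {"xyz": [0, 0, 0], "turn": 0, "claw": 1}
    - {"xyz": [0, 0, 0], "turn": 0, "claw": 1}

```text
time_s: 20.35
tcp_pos: [0.6497, -0.0268, 0.2199]
ee_rot: [-2.099, -2.338, 0.0]
force: [-0.7, 0.2, -1.2]
grip_width: 0.0436
finger_force: 20.0
```

```bash
python3 go.py "(.651,-.0262,.0877)"
```

```text
tcp [ 0.6497 -0.0268  0.2199] yang 0.1077 tilt 0.0001 t 20.35 w 0.0436 f [-0.7  0.2 -1.2] pad 20.0
(.651,-.0262,.0877) tool delta [0.0004 0.0014 0.1322]
```

Call:
apply_moves:
  moves:
    - {"xyz": [0, 0.001, 0.025], "turn": 0, "claw": 1}
    - {"xyz": [0, 0, 0.037], "turn": 0, "claw": 1}
    - {"xyz": [0, 0, 0.036], "turn": 0, "claw": 1}
    - {"xyz": [0, 0, 0.018], "turn": 0, "claw": 1}
    - {"xyz": [0, 0, 0.005], "turn": 0, "claw": 1}

```text
time_s: 20.85
tcp_pos: [0.6489, -0.0264, 0.0955]
ee_rot: [-2.096, -2.334, 0.005]
force: [-0.8, -0.3, -1.9]
grip_width: 0.0436
finger_force: 20.0
```

Call:
apply_moves:
  moves:
    - {"xyz": [0, 0, 0.004], "turn": 0, "claw": 1}
    - {"xyz": [0, 0, 0.003], "turn": 0, "claw": 1}
    - {"xyz": [0, 0, 0.003], "turn": 0, "claw": 1}
    - {"xyz": [0, 0, 0.002], "turn": 0, "claw": 1}
    - {"xyz": [0, 0, 0], "turn": 0, "claw": 1}

```text
time_s: 21.35
tcp_pos: [0.6522, -0.0265, 0.0876]
ee_rot: [2.097, 2.337, 0.002]
force: [-1.2, 0.2, 0.6]
grip_width: 0.0437
finger_force: 20.0
```

```bash
python3 go.py "(.651,-.0262,.0877)"
```

```text
tcp [ 0.6522 -0.0265  0.0876] yang 0.1081 tilt 0.0017 t 21.35 w 0.0437 f [-1.2  0.2  0.6] pad 20.0
(.651,-.0262,.0877) tool delta [ 0.0004 -0.0012 -0.0001]
```

Call:
apply_moves:
  moves:
    - {"xyz": [0, 0, 0.001], "turn": 0, "claw": 1}
    - {"xyz": [0, 0, 0], "turn": 0, "claw": 1}
    - {"xyz": [0, 0, 0], "turn": 0, "claw": 1}

```text
time_s: 21.65
tcp_pos: [0.6523, -0.0266, 0.0875]
ee_rot: [2.097, 2.337, 0.002]
force: [-1.6, 0.1, 5.9]
grip_width: 0.0436
finger_force: 20.0
```

Call:
apply_moves:
  moves:
    - {"xyz": [0, 0, 0], "turn": 0, "claw": -1}
    - {"xyz": [0, 0, 0], "turn": 0, "claw": -1}
    - {"xyz": [0, 0, 0], "turn": 0, "claw": -1}
    - {"xyz": [0, 0, 0], "turn": 0, "claw": -1}
    - {"xyz": [0, 0, -0.01], "turn": 0, "claw": -1}

```text
time_s: 22.15
tcp_pos: [0.6505, -0.0263, 0.0935]
ee_rot: [-2.096, -2.336, 0.004]
force: [0.7, 0.2, -1.0]
grip_width: 0.08
finger_force: 0.0
```

Call:
apply_moves:
  moves:
    - {"xyz": [0, 0, -0.03], "turn": 0, "claw": -1}
    - {"xyz": [0, 0, -0.04], "turn": 0, "claw": -1}
    - {"xyz": [0, 0, -0.04], "turn": 0, "claw": -1}
    - {"xyz": [0, 0, -0.01], "turn": 0, "claw": -1}
    - {"xyz": [0.025, -0.024, 0], "turn": 0, "claw": -1}

```text
time_s: 22.65
tcp_pos: [0.6279, -0.0063, 0.218]
ee_rot: [2.098, 2.33, 0.005]
force: [-0.4, -0.3, -0.1]
grip_width: 0.0942
finger_force: 0.0
```

Call:
apply_moves:
  moves:
    - {"xyz": [0.034, -0.033, 0], "turn": 0, "claw": -1}
    - {"xyz": [0.034, -0.033, 0], "turn": 0, "claw": -1}
    - {"xyz": [0.034, -0.033, 0], "turn": 0, "claw": -1}
    - {"xyz": [0.034, -0.033, 0], "turn": 0, "claw": -1}
    - {"xyz": [0.025, -0.024, 0], "turn": 0, "claw": -1}

```text
time_s: 23.15
tcp_pos: [0.4503, 0.1404, 0.2152]
ee_rot: [-2.097, -2.338, 0.0]
force: [0.4, 0.2, -0.4]
grip_width: 0.0941
finger_force: 0.0
```

Call:
apply_moves:
  moves:
    - {"xyz": [0, 0, 0], "turn": 0, "claw": -1}
    - {"xyz": [0, 0, 0], "turn": 0, "claw": -1}

```text
time_s: 23.35
tcp_pos: [0.4525, 0.1393, 0.2155]
ee_rot: [2.096, 2.339, 0.001]
force: [0.7, 0.5, -0.3]
grip_width: 0.0945
finger_force: 0.0
```

```bash
python3 wr.py w5 jar_{blue,yellow}_center; python3 go.py "(.4525,.1388,.0845)"
```

```text
jar_blue_center 0.7 mean [0.4522 0.1397 0.0959] mid [0.4524 0.1393 0.0942] ext [0.043 0.043 0.008]
jar_blue_center 0.55 mean [0.6568 0.0607 0.0172] mid [0.5971 0.0842 0.1335] ext [0.173 0.144 0.251]
tcp [0.4535 0.1383 0.2152] yang 0.1067 tilt 0.0004 t 23.5 w 0.0938 f [ 0.4 -0.1  0.6] pad 0.0
(.4525,.1388,.0845) tool delta [ 0.0006 -0.0009  0.1307]
```

Call:
apply_moves:
  moves:
    - {"xyz": [0.001, -0.001, 0.025], "turn": 0, "claw": -1}
    - {"xyz": [0, 0, 0.045], "turn": 0, "claw": -1}
    - {"xyz": [0, 0, 0.04], "turn": 0, "claw": -1}
    - {"xyz": [0, 0, 0.021], "turn": 0, "claw": -1}
    - {"xyz": [0, 0, 0], "turn": 0, "claw": -1}

```text
time_s: 24.0
tcp_pos: [0.4493, 0.1385, 0.0801]
ee_rot: [-2.097, -2.332, 0.012]
force: [1.0, 0.7, -0.8]
grip_width: 0.0941
finger_force: 0.0
```

Call:
apply_moves:
  moves:
    - {"xyz": [0, 0, 0], "turn": 0, "claw": 1}
    - {"xyz": [0, 0, 0], "turn": 0, "claw": 1}
    - {"xyz": [0, 0, 0], "turn": 0, "claw": 1}
    - {"xyz": [0, 0, 0], "turn": 0, "claw": 1}
    - {"xyz": [0, 0, 0], "turn": 0, "claw": 1}

```text
time_s: 24.5
tcp_pos: [0.4521, 0.1401, 0.0854]
ee_rot: [2.098, 2.337, 0.002]
force: [-0.3, 0.2, 0.3]
grip_width: 0.0576
finger_force: 0.0
```

Call:
apply_moves:
  moves:
    - {"xyz": [0, 0, 0], "turn": 0, "claw": 1}
    - {"xyz": [0, 0, 0], "turn": 0, "claw": 1}
    - {"xyz": [0, 0, 0], "turn": 0, "claw": 1}
    - {"xyz": [0, 0, 0], "turn": 0, "claw": 1}
    - {"xyz": [0, 0, 0], "turn": 0, "claw": 1}

```text
time_s: 25.0
tcp_pos: [0.4517, 0.14, 0.0847]
ee_rot: [2.098, 2.338, 0.0]
force: [-0.4, -0.1, 1.3]
grip_width: 0.0435
finger_force: 20.0
```

```bash
python3 go.py "(.6475,.046,.22)"
```

```text
tcp [0.4517 0.14   0.0847] yang 0.108 tilt 0.0003 t 25.0 w 0.0435 f [-0.4 -0.1  1.3] pad 20.0
(.6475,.046,.22) tool delta [-0.1145  0.1846 -0.1353]
```

Call:
apply_moves:
  moves:
    - {"xyz": [0, 0, -0.018], "turn": 0, "claw": 1}
    - {"xyz": [0, 0, -0.037], "turn": 0, "claw": 1}
    - {"xyz": [0, 0, -0.04], "turn": 0, "claw": 1}
    - {"xyz": [0, 0, -0.04], "turn": 0, "claw": 1}
    - {"xyz": [-0.013, 0.021, 0], "turn": 0, "claw": 1}

```text
time_s: 25.5
tcp_pos: [0.4757, 0.1307, 0.2267]
ee_rot: [2.091, 2.336, 0.016]
force: [1.7, -0.2, -1.1]
grip_width: 0.0439
finger_force: 20.0
```

Call:
apply_moves:
  moves:
    - {"xyz": [-0.023, 0.037, 0], "turn": 0, "claw": 1}
    - {"xyz": [-0.023, 0.037, 0], "turn": 0, "claw": 1}
    - {"xyz": [-0.023, 0.037, 0], "turn": 0, "claw": 1}
    - {"xyz": [-0.02, 0.033, 0], "turn": 0, "claw": 1}
    - {"xyz": [-0.0125, 0.0195, 0], "turn": 0, "claw": 1}

```text
time_s: 26.0
tcp_pos: [0.6492, 0.0443, 0.2174]
ee_rot: [-2.099, -2.336, 0.002]
force: [-0.8, 0.6, -1.1]
grip_width: 0.0435
finger_force: 20.0
```

Call:
apply_moves:
  moves:
    - {"xyz": [0, 0, 0], "turn": 0, "claw": 1}
    - {"xyz": [0, 0, 0], "turn": 0, "claw": 1}
    - {"xyz": [0, 0, 0], "turn": 0, "claw": 1}

```text
time_s: 26.3
tcp_pos: [0.6465, 0.0467, 0.2194]
ee_rot: [-2.097, -2.338, 0.0]
force: [0.4, 0.1, -1.4]
grip_width: 0.0435
finger_force: 20.0
```

```bash
python3 go.py "(.6475,.046,.0877)"
```

```text
tcp [0.6465 0.0467 0.2194] yang 0.1088 tilt 0.0009 t 26.3 w 0.0435 f [ 0.4  0.1 -1.4] pad 20.0
(.6475,.046,.0877) tool delta [-0.0009  0.0011  0.1317]
```

Call:
apply_moves:
  moves:
    - {"xyz": [0, 0, 0.025], "turn": 0, "claw": 1}
    - {"xyz": [0, 0, 0.037], "turn": 0, "claw": 1}
    - {"xyz": [0, 0, 0.036], "turn": 0, "claw": 1}
    - {"xyz": [0, 0, 0.018], "turn": 0, "claw": 1}
    - {"xyz": [0, 0, 0.005], "turn": 0, "claw": 1}

```text
time_s: 26.8
tcp_pos: [0.6444, 0.047, 0.0955]
ee_rot: [-2.094, -2.336, 0.006]
force: [-0.0, -0.1, -1.0]
grip_width: 0.0438
finger_force: 20.0
```

Call:
apply_moves:
  moves:
    - {"xyz": [0, 0, 0.004], "turn": 0, "claw": 1}
    - {"xyz": [0, 0, 0.003], "turn": 0, "claw": 1}
    - {"xyz": [0, 0, 0.003], "turn": 0, "claw": 1}
    - {"xyz": [0, 0, 0.002], "turn": 0, "claw": 1}
    - {"xyz": [0, 0, 0], "turn": 0, "claw": 1}

```text
time_s: 27.3
tcp_pos: [0.6479, 0.0461, 0.0876]
ee_rot: [2.097, 2.337, 0.002]
force: [-1.2, 0.7, 1.0]
grip_width: 0.0433
finger_force: 20.0
```

Call:
apply_moves:
  moves:
    - {"xyz": [0, 0, 0.001], "turn": 0, "claw": 1}
    - {"xyz": [0, 0, 0], "turn": 0, "claw": 1}
    - {"xyz": [0, 0, 0], "turn": 0, "claw": 1}

```text
time_s: 27.6
tcp_pos: [0.6479, 0.046, 0.0876]
ee_rot: [2.097, 2.337, 0.002]
force: [-2.0, 1.0, 4.9]
grip_width: 0.0439
finger_force: 20.0
```

Contact; release, raise and back off to the robot's side for the final look.

Call:
apply_moves:
  moves:
    - {"xyz": [0, 0, 0], "turn": 0, "claw": -1}
    - {"xyz": [0, 0, 0], "turn": 0, "claw": -1}
    - {"xyz": [0, 0, 0], "turn": 0, "claw": -1}
    - {"xyz": [0, 0, 0], "turn": 0, "claw": -1}
    - {"xyz": [0, 0, -0.01], "turn": 0, "claw": -1}

```text
time_s: 28.1
tcp_pos: [0.6461, 0.046, 0.0936]
ee_rot: [-2.096, -2.336, 0.004]
force: [-0.4, 0.5, -0.5]
grip_width: 0.0797
finger_force: 0.0
```

Call:
apply_moves:
  moves:
    - {"xyz": [0, 0, -0.03], "turn": 0, "claw": -1}
    - {"xyz": [0, 0, -0.04], "turn": 0, "claw": -1}
    - {"xyz": [0, 0, -0.04], "turn": 0, "claw": -1}
    - {"xyz": [0, 0, -0.02], "turn": 0, "claw": -1}
    - {"xyz": [0, -0.03, 0], "turn": 0, "claw": -1}

```text
time_s: 28.6
tcp_pos: [0.6211, 0.0427, 0.2304]
ee_rot: [2.093, 2.333, 0.01]
force: [-0.1, -1.0, 0.1]
grip_width: 0.0943
finger_force: 0.0
```

Call:
apply_moves:
  moves:
    - {"xyz": [0, -0.045, 0], "turn": 0, "claw": -1}
    - {"xyz": [0, -0.045, 0], "turn": 0, "claw": -1}
    - {"xyz": [0, -0.045, 0], "turn": 0, "claw": -1}
    - {"xyz": [0, 0, 0], "turn": 0, "claw": -1}
    - {"xyz": [0, 0, 0], "turn": 0, "claw": -1}

```text
time_s: 29.1
tcp_pos: [0.4832, 0.0282, 0.2267]
ee_rot: [2.097, 2.336, 0.003]
force: [0.3, -0.3, -0.7]
grip_width: 0.0937
finger_force: 0.0
```

```bash
python3 meas.py | grep jar; python3 - <<'E'
from h import *
c=camera("scene");cv2.imwrite("pics/fin.png",cv2.resize(c["color"],(800,600)))
print([np.round(d["centre"],3).tolist() for d in search_frame("oil_center","scene")])
E
```

```text
top jar_black_center 0.95 z90 0.1 topcloud [0.449  0.1967 0.0978] centroid@.097 [0.4512 0.1919] 368
top jar_blue_center 0.74 z90 0.102 topcloud [0.6486 0.0425 0.1004] centroid@.097 [0.6431 0.0436] 371
top jar_red_center 0.95 z90 0.102 topcloud [ 0.6525 -0.0999  0.1002] centroid@.097 [ 0.6459 -0.0931] 438
top jar_green_center 0.61 z90 0.102 topcloud [ 0.6566 -0.1708  0.1   ] centroid@.097 [ 0.6518 -0.1613] 483
top jar_yellow_center 0.63 z90 0.103 topcloud [ 0.6517 -0.0288  0.1007] centroid@.097 [ 0.6471 -0.0238] 362
scene jar_black_center 0.6 z90 0.096 topcloud [0.4513 0.1984 0.0952] centroid@.097 [0.4859 0.1982] 402
scene jar_blue_center 0.78 z90 0.099 topcloud [0.6515 0.0461 0.098 ] centroid@.097 [0.6841 0.0524] 563
scene jar_red_center 0.64 z90 0.1 topcloud [ 0.6577 -0.0975  0.0981] centroid@.097 [ 0.6935 -0.0846] 648
scene jar_green_center 0.81 z90 0.099 topcloud [ 0.6603 -0.1694  0.0978] centroid@.097 [ 0.6963 -0.1527] 639
scene jar_yellow_center 0.57 z90 0.099 topcloud [ 0.6554 -0.0259  0.0979] centroid@.097 [ 0.6904 -0.0163] 588
[[0.595, 0.362, 0.038]]
```

View pics/fin.png

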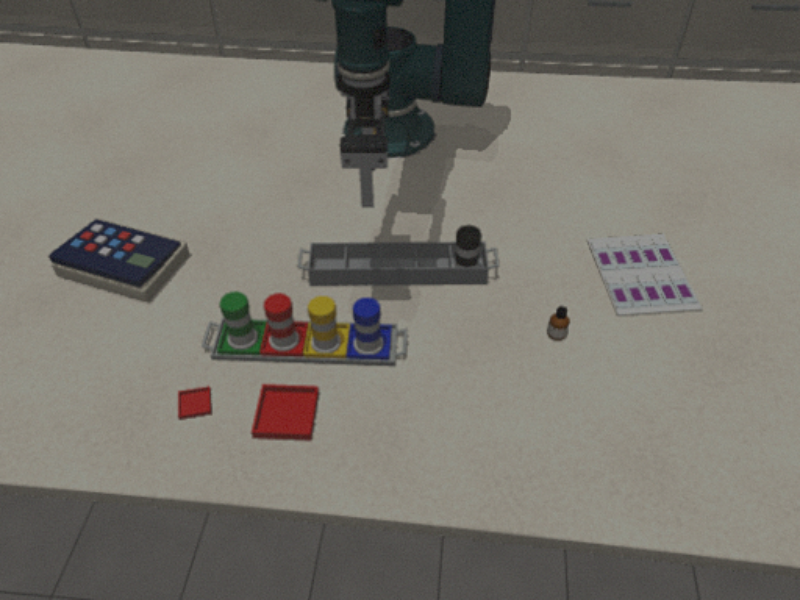

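All four jars stand upright in their matching dishes: green (238,320), red (281,322), yellow (324,324), blue (367,327). Cap tops are about 3 mm higher than in the rack, as expected, and the black jar (468,246) and oil bottle (558,324) have not moved.

```bash
python3 -c "
from bench import *
print(sign_off())"
```

```text
the job is handed in; nothing more can be done
None
```

The job is handed in: the green, red, yellow and blue jars stand released and upright in their own dishes, and the black jar and oil bottle are where they started; the sign-off returned no verdict.

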